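Pack the microscope accessories and latch the case

TASK

Pack away the microscope accessories: every slide rack (it has a carrying handle) and every lens pot (it has a lifting ring) on the bench must stand upright, fully down, in the grey case - each rack in a front bay of its own with its length along the bay, each pot in a back well of its own. Then put the lid on the case with its staple at the hasp side, seated all the way down, and swing the hasp over the staple until it lies flat on the lid. Leave the other things on the bench where they are.

Things in the scene. Friction and masses are not known exactly. Their poses are not given: they have to be found in the camera images.
- case: open grey case, fixed on the bench: 140 mm (its x) by 210 (y) by 90 high, walls 5, inner floor 6 above its origin, the centre of its underside. x runs from front (hasp side, towards the robot) to back, y left, z up. White dividers 36 mm high (over the underside) make two front rack bays (50 x by 96 y) and three back pot wells (52 x by 61 y or more). 39 mm high strips line front and back walls.
- lid_c (a point): loose black lid, 0.35 kg: plate 140 (its x) by 210 (y) by 8 mm; below it a 10 mm deep plug 122 by 192, which enters the case's 130 by 200 mouth. Handle bar on top 92 long (y), 12 wide (x), 10 high, centred 22 above this point, 26 clear under it. Front = -x side (staple). This point: mid-lid, 27 mm above its underside; seated, it is at (0, 0, 107 mm) in the case's frame, axes agreeing.
- lid_staple (a point): steel staple on the lid, 14 mm long (y), 8 thick (x), 10 high: the middle of its foot on the plate's top face, 50 mm in front (-x) of the lid's middle
- hasp_hinge (a point): hinge line of the hasp at the middle of the case's front: 78 mm in front of the case's middle and 98 mm above the bench; the hinge line runs along the case's y
- hasp (a joint): steel hasp plate on the case's front, 42 mm wide, 64 long from its hinge line, 4 thick, slot 26 by 22, thumb tab 12 high across its free end. Angle: 0 = closed, flat on the seated lid, staple through the slot; 1.57 = straight up; starts 1.7 to 2.0, leaning out a little towards the robot; stop at 2.7. No spring; friction (0.02 N m) about holds it; shut fingers can push it over from the front, then press it down.
- hasp_tab (a point): middle of the thumb tab's outer (closed: top) face, 59 mm from the hinge line
- rack1_c (a point): glass-slide rack, 0.16 kg: steel basket 80 mm long (its y), 40 wide (its x), 30 high, with a fixed upright bail handle across its middle, in its x-z plane, 9 mm thick (y). The bail's top bar is 40 mm long (x), 10 high, centred 29 mm above this point; 28 mm clear under it. This point: on its vertical axis, half-way up its 68 mm height; z up. May be absent.
- rack2_c (a point): glass-slide rack, 0.16 kg: steel basket 80 mm long (its y), 40 wide (its x), 30 high, with a fixed upright bail handle across its middle, in its x-z plane, 9 mm thick (y). The bail's top bar is 40 mm long (x), 10 high, centred 29 mm above this point; 28 mm clear under it. This point: on its vertical axis, half-way up its 68 mm height; z up. May be absent.
- pot1_c (a point): lens pot, 0.11 kg: closed black pot, 36 mm diameter, 32 high, with a fixed upright steel ring (squarish loop) on top, in its x-z plane, 9 mm thick (y). The ring's top bar is 35 mm long (x), 10 high, centred 28 mm above this point; 24 mm clear under it. This point: on its axis, half-way up its 66 mm height; z up. May be absent.
- pot2_c (a point): lens pot, 0.11 kg: closed black pot, 36 mm diameter, 32 high, with a fixed upright steel ring (squarish loop) on top, in its x-z plane, 9 mm thick (y). The ring's top bar is 35 mm long (x), 10 high, centred 28 mm above this point; 24 mm clear under it. This point: on its axis, half-way up its 66 mm height; z up. May be absent.
- pot3_c (a point): lens pot, 0.11 kg: closed black pot, 36 mm diameter, 32 high, with a fixed upright steel ring (squarish loop) on top, in its x-z plane, 9 mm thick (y). The ring's top bar is 35 mm long (x), 10 high, centred 28 mm above this point; 24 mm clear under it. This point: on its axis, half-way up its 66 mm height; z up. May be absent.
- bay_left (a point): centre of the floor of the case's left rack bay (+y); axes as the case's
- bay_right (a point): centre of the floor of the case's right rack bay (-y); axes as the case's
- well_left (a point): centre of the floor of the case's left pot well (+y); axes as the case's
- well_mid (a point): centre of the floor of the case's middle pot well; axes as the case's
- well_right (a point): centre of the floor of the case's right pot well (-y); axes as the case's
- eyepiece: bystander, to be left alone: dark steel eyepiece, 32 mm wide, 46 mm high; origin at its underside
- oil_bottle: bystander, to be left alone: amber bottle with a black cap, 28 mm wide, 60 mm high; origin at its underside
- dish: bystander, to be left alone: small glass dish, 70 mm wide, 16 mm high; origin at its underside
- screwdriver: bystander, to be left alone: screwdriver lying down, 150 mm long; origin at its underside
- slide_mailer: bystander, to be left alone: white flat slide mailer, 85 x 35 x 14 mm; origin at its underside
- objective_box: bystander, to be left alone: clear box, 50 x 50 x 60 mm; origin at its underside
- knob_spare: bystander, to be left alone: black round knob, 42 mm wide, 20 mm high; origin at its underside
Not all that is in view belongs to the job. Leave any blue or pink look-alike of the part that bears pot2_c alone.

How it is judged:
By the outcome, as a careful person would: the job done as asked, in the order asked, and still so for the second after the job is handed in, with the robot touching nothing.
Of rack1, rack2, pot1, pot2, pot3 only 3 to 5 are there at a start; the rules pass over those that are not, and their reading is None.
At some moment in a run one of rack1, rack2, pot1, pot2, pot3 may be knocked a few centimetres aside while the robot is not near it.
It also fails if it takes over 210 s, if anything falls off the work surface, if the arm or the gripper's body presses on something with over 40 N, if the wrist force passes 120 N, or if a joint passes its speed limit or range.

ROBOT

A 6-joint arm with a two-finger parallel gripper is mounted at the origin on the work surface. World frame = base frame: x ahead of the robot, y to its left, z up, the work surface at z = 0. Lengths are in m, angles in rad, forces in N, time in s.
With the tool pointing down it reaches from about 0.325 to 0.85 m from the base axis. Payload 15.5 kg.
Tool frame: the origin (TCP) lies midway between the tips of the shut fingers; the grasp point (between the pads) lies 19 mm behind it; z points along the fingers, y is the line along which they close (so a half turn about z gives the same grasp; the last joint's range is limited). The gripper opens to 91 mm and grips with 3 to 60 N. Pads are 32 mm wide; open, the fingers measure 118 mm over their backs; the gripper's body (76 mm by 178 mm) begins 60 mm behind the grasp point.
Start: joints at [1.095, 0.494, 1.345, -0, 1.302, -0.096], TCP at [0.232, 0.58, 0.177] pointing down, gripper open.
Joint ranges: [-2.91, 2.91], [-0.82, 2.16], [0.22, 2.67], [-1.22, 4.37], [0.12, 2.79], [-3.08, 3.08]. Speed limits (rad/s): [1.89, 1.89, 2.57, 3.01, 3.01, 3.01].

INTERFACE

Orientations are given as a unit quaternion [w, x, y, z].
In Python, from rig import readout, optics, order, look_for, regions_of, place_of gives the robot as it stands.
- The arm moves only by the tool carry_out, never from a script. Its argument "commands" is a list of rows, each a list of 2 entries, a list of its own where there are three numbers: the shift along the tool's x, y, z normalised to -1 to 1, where 1 is 0.4 m, then the turn about the tool's z normalised to -1 to 1, where 1 is 60 degrees. In form: [[[dx, dy, dz], yaw], ...]. A call has 1 to 12 rows; each row is the pose to reach, as a shift and turn from the pose commanded when the call began, along the tool's axes at that moment; what a row does not reach only later rows make up. A row lasts 1/8 s, in which the tool goes at most 62.5 mm and 10.7 degrees, less where a joint would pass 70% of its speed; a pose out of reach is approached as far as the arm can. A call with a number of a shift or a turn outside -1 to 1 is refused whole. A call with a gripper value outside its range is refused whole. "grip" is the opening, from 0 (shut) to 1 (fully open), set as the call begins (left out, the last holds). The fingers move at their own pace and stop on an object; the grip force is fixed at half the most. Time passes only in rows, so rows that repeat a pose let the fingers close. It gives the time, the measured TCP pose, the force, the opening and the grip force at its end, in the units of the state.
- readout.get_state(): the state, without advancing time (a new reading comes with each control period).
- optics.capture(name): name is "scene" or "side" or "wrist"; returns a dict with "pixels" (420x560x3 uint8, red, green, blue), "K" (3x3 intrinsics, pixels), "world_to_cam" (4x4, takes a point from world to camera coordinates). Camera axes: x right, y down, z forward; pixel columns grow to the right and rows downward; lengths in m; the calibration is good to about 2 mm. A picture is of the moment at which its call begins. There is no depth.
- order.job_done(): hands the job in; it is judged then, once.
Trained networks look in a picture, given as the dict that the camera call returned (one of the last four; its "shot" number tells which), for a name from the list of things; names that differ only in an ending like _2 or _b are one class to them, and where a whole thing is asked for, a point or a joint stands for the part that bears it (a point fixed in the world has none). Each returns a list of dicts, best first, with "conf" (0 to 1); they miss things now and then, are a little off and sometimes report something else, mostly with a low value. They report only what shows in the picture. A call takes as long as a camera call. They do not tell look-alikes from the thing itself.
- look_for(picture, target): "box" ([left, top, right, bottom] in pixels, round what is visible of it).
- regions_of(picture, target): "region" (420x560 bool, what is visible of it) and "box" ([left, top, right, bottom] in pixels, round what is visible of it).
- place_of(picture, target): "pixel" ([column, row] in pixels: a listed point, or the origin of a listed thing).
The state is a dict: "t": time; "joints": joint angles; "dq": joint speeds; "joint_torque": joint torques, N m; "ee_pos": TCP position; "tool_rot": TCP orientation; "force": force on the tool from outside, world axes, zero at the start; "torque": the same for the moment, N m; "opening": finger opening in m; "finger_force": force on a finger pad.
Only numpy, scipy, OpenCV 4.12 (cv2) and the standard library are available. Lean on these libraries where they do the work, as an engineer would, in place of code of your own. Each camera call takes 0.05 s, during which the arm holds its last target. There are 200 camera calls.

## Working session

There is one attempt and no reset: what is moved stays moved. The work goes in short steps, Python scripts to look and compute and a tool call to move; the robot and the scene stay as the last step left them, time stands still between calls to the robot, and variables do not carry over. Pictures are saved under pics/ and viewed, at most 14 in all, crops included, and the job is handed in when it is done.

Besides the shell and the picture viewer there is one more tool, called after "Call:" in YAML: its name, and indented under it one key for each argument. carry_out: Moves the arm, as the interface text tells. Scaled input: -1 to 1 covers 0.4 m each way for a shift and 60 degrees each way for a turn. Its arguments: {"type":"object","properties":{"commands":{"type":"array","items":{"type":"array"}},"grip":{"type":"number"}},"required":["commands"]}

```bash
ls; mkdir -p pics; python3 - <<'E'
from rig import readout, optics
import cv2
s=readout.get_state(); print({k:(v if not hasattr(v,'__len__') else [round(float(x),3) for x in v]) for k,v in s.items()})
for n in("scene","side"):
    p=optics.capture(n); cv2.imwrite(f"pics/{n}0.png",p["pixels"][:,:,::-1]); print(n,p["K"],p["world_to_cam"],p.keys())
E
```

```text
pics
{'t': 0.0, 'joints': [1.095, 0.494, 1.346, -0.0, 1.303, -0.095], 'dq': [-0.001, 0.0, -0.001, -0.003, -0.0, 0.0], 'joint_torque': [-0.003, -87.881, -38.186, 0.071, 0.053, 0.0], 'ee_pos': [0.232, 0.58, 0.177], 'tool_rot': [-0.0, 0.189, 0.982, -0.001], 'force': [-0.336, -0.467, 0.474], 'torque': [-0.002, 0.017, 0.025], 'finger_force': 0.0, 'opening': 0.09089475637675794}
scene [[546.80545914   0.         291.29290714]
 [  0.         546.80545914 210.34375054]
 [  0.           0.           1.        ]] [[ 0.06315264  0.99796219 -0.00912184  0.04809807]
 [ 0.8538386  -0.05875982 -0.51721072 -0.41390174]
 [-0.51669274  0.02487465 -0.85580948  1.91596699]
 [ 0.          0.          0.          1.        ]] dict_keys(['pixels', 'K', 'world_to_cam', 'shot'])
side [[410.25333651   0.         282.79317259]
 [  0.         410.25333651 208.16394477]
 [  0.           0.           1.        ]] [[-0.99790496 -0.06432916  0.00688812  0.55690237]
 [-0.03785382  0.49420903 -0.86851858  0.14937346]
 [ 0.0524669  -0.86695974 -0.49560875  0.94898291]
 [ 0.          0.          0.          1.        ]] dict_keys(['pixels', 'K', 'world_to_cam', 'shot'])
```

View pics/scene0.png

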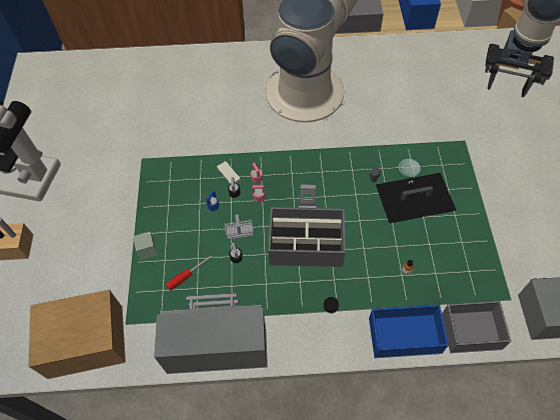

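View pics/side0.png

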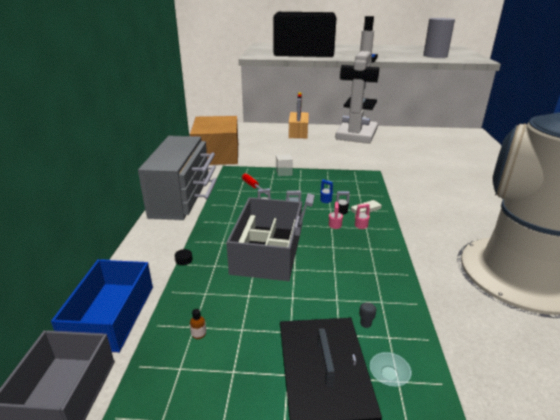

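```bash
cat > h.py <<'E'
import numpy as np, cv2
from rig import readout, optics, order, look_for, regions_of, place_of
def ray(p,px):
    M=p["world_to_cam"];R,t=M[:3,:3],M[:3,3]
    d=R.T@np.linalg.solve(p["K"],[px[0],px[1],1.]); return -R.T@t,d
def at_z(p,px,z):
    c,d=ray(p,px); return c+d*(z-c[2])/d[2]
def proj(p,X):
    M=p["world_to_cam"]; q=p["K"]@(M[:3,:3]@np.asarray(X,float)+M[:3,3]); return q[:2]/q[2]
def tri(obs):
    A=np.zeros((3,3));b=np.zeros(3)
    for p,px in obs:
        c,d=ray(p,px);d=d/np.linalg.norm(d);P=np.eye(3)-np.outer(d,d);A+=P;b+=P@c
    return np.linalg.solve(A,b)
E
python3 - <<'E'
from h import *
np.set_printoptions(precision=3,suppress=True)
Z=dict(rack1_c=.034,pot1_c=.033,lid_c=.027,lid_staple=.018+.008-.0,hasp_hinge=.098,hasp_tab=.155,bay_left=.006,bay_right=.006,well_left=.006,well_mid=.006,well_right=.006,case=0.0)
for n in("scene","side"):
    p=optics.capture(n)
    for k,z in Z.items():
        for r in place_of(p,k):
            if r["conf"]>.2: print(n,k,round(r["conf"],2),np.array(r["pixel"]),at_z(p,r["pixel"],z))
E
```

```text
scene rack1_c 0.83 [237.5 227.3] [ 0.547 -0.24   0.034]
scene rack1_c 0.37 [190.8 275.2] [ 0.691 -0.372  0.034]
scene pot1_c 0.77 [232.6 249.2] [ 0.617 -0.255  0.033]
scene lid_c 0.87 [418.8 191. ] [0.454 0.313 0.027]
scene lid_c 0.46 [227.6 171.5] [ 0.34  -0.269  0.027]
scene lid_c 0.39 [307.1 203.6] [ 0.475 -0.03   0.027]
scene lid_staple 0.83 [409.6 183.4] [0.423 0.29  0.026]
scene lid_staple 0.34 [304.5 249.9] [ 0.63  -0.05   0.026]
scene hasp_hinge 0.63 [307.1 204.5] [ 0.522 -0.035  0.098]
scene hasp_tab 0.68 [305.4 185.4] [ 0.494 -0.039  0.155]
scene bay_left 0.56 [320.2 235.6] [0.576 0.001 0.006]
scene bay_right 0.64 [293.  232.2] [ 0.559 -0.078  0.006]
scene well_left 0.75 [330.8 252.7] [0.634 0.026 0.006]
scene well_left 0.55 [286.6 231.1] [ 0.554 -0.097  0.006]
scene well_left 0.38 [279.8 249.7] [ 0.614 -0.121  0.006]
scene well_left 0.37 [411.2 181.9] [0.405 0.302 0.006]
scene well_mid 0.89 [306.6 249.5] [ 0.619 -0.043  0.006]
scene well_right 0.74 [282.1 248. ] [ 0.609 -0.114  0.006]
scene well_right 0.46 [225.6 172.2] [ 0.328 -0.278  0.006]
scene case 0.88 [310.6 242.4] 
[... 529 characters left out ...]
65.5 206.1] [ 0.339 -0.242  0.026]
side hasp_hinge 0.83 [299.7 219.6] [ 0.521 -0.036  0.098]
side hasp_tab 0.62 [311.5 201.5] [ 0.496 -0.022  0.155]
side hasp_tab 0.58 [252.4 262.1] [0.599 0.208 0.155]
side bay_left 0.72 [339.8 199.5] [ 0.406 -0.314  0.006]
side bay_left 0.33 [298.3 221.9] [ 0.527 -0.175  0.006]
side bay_right 0.86 [284.1 238.1] [ 0.561 -0.093  0.006]
side well_left 0.73 [197.3 334.5] [0.704 0.243 0.006]
side well_left 0.64 [249.6 263.9] [0.635 0.021 0.006]
side well_left 0.21 [342.2 200.6] [ 0.399 -0.307  0.006]
side well_mid 0.9 [258.5 248.5] [ 0.621 -0.042  0.006]
side well_right 0.94 [262.8 230.9] [ 0.619 -0.123  0.006]
side case 0.86 [268.7 251.3] [ 0.596 -0.041  0.   ]
```

The scene view shows the case at about (307,237) and the lid at (416,197). One rack is at (239,228), and black pots are at (234,187) and (236,254). The blue and pink look-alikes are at (212,200), (257,172) and (258,192). Next I'll get the wrist camera geometry and refine each yaw.

```bash
cat >> h.py <<'E'
np.set_printoptions(precision=3,suppress=True)
from scipy.spatial.transform import Rotation as Ro
def tool():
    s=readout.get_state(); q=s["tool_rot"]; return np.array(s["ee_pos"]),Ro.from_quat([q[1],q[2],q[3],q[0]]).as_matrix(),s
def go(pos,close=None):
    """row for TCP pos; close = world angle (rad) of closing line (mod pi)"""
    p,R,s=tool(); d=R.T@(np.asarray(pos,float)-p)/.4; y=0
    if close is not None:
        cur=np.arctan2(R[1,1],R[0,1]); y=-((close-cur+np.pi/2)%np.pi-np.pi/2); 
    print("row",d.round(4),"yaw",round(y/np.radians(60),4),"rows>=",int(max(np.ceil(np.linalg.norm(d)*.4/.0625),np.ceil(abs(np.degrees(y))/10.7))),"j6",round(s["joints"][5],2),"t",round(s["t"],2))
E
python3 - <<'E'
from h import *
p=optics.capture("wrist"); P,R,s=tool()
M=p["world_to_cam"]; c=-M[:3,:3].T@M[:3,3]; print("cam in tool",R.T@(c-P)); print("cam axes in tool\n",(M[:3,:3]@R))
print(p["K"])
print("closing angle",np.arctan2(R[1,1],R[0,1]))
go([.48,-.22,.30],np.pi/2)
E
```

```text
cam in tool [ 0.067 -0.    -0.207]
cam axes in tool
 [[ 0.001  1.    -0.001]
 [-0.971  0.001 -0.24 ]
 [-0.24   0.001  0.971]]
[[329.237   0.    277.953]
 [  0.    329.237 211.819]
 [  0.      0.      1.   ]]
closing angle 1.1909334140462238
row [-1.318 -1.628 -0.307] yaw -0.3627 rows>= 14 j6 -0.1 t 1.45
```

```bash
python3 - <<'E'
from h import *
go([.45,.27,.25],np.pi/2)
E
```

```text
row [-0.795 -0.518 -0.182] yaw -0.3627 rows>= 7 j6 -0.1 t 1.45
```

Call:
carry_out:
  commands:
    - [[-0.795,-0.52,-0.18],-0.363]
    - [[-0.795,-0.52,-0.18],-0.363]
    - [[-0.795,-0.52,-0.18],-0.363]
    - [[-0.795,-0.52,-0.18],-0.363]
    - [[-0.795,-0.52,-0.18],-0.363]
    - [[-0.795,-0.52,-0.18],-0.363]
    - [[-0.795,-0.52,-0.18],-0.363]
    - [[-0.795,-0.52,-0.18],-0.363]
    - [[-0.795,-0.52,-0.18],-0.363]

```text
t: 2.58
ee_pos: [0.4494, 0.2699, 0.2491]
tool_rot: [-0.0, -0.0, 1.0, 0.0]
force: [-0.1, -0.6, -0.3]
opening: 0.091
finger_force: 0.0
```

```bash
python3 - <<'E'
from h import *
p=optics.capture("wrist"); cv2.imwrite("pics/w_lid.png",p["pixels"][:,:,::-1])
for k,z in dict(lid_c=.027,lid_staple=.018).items():
    for r in place_of(p,k)[:2]: print(k,r["conf"],r["pixel"],at_z(p,r["pixel"],z))
# lid dark mask -> top plate rectangle at z=.018 (plug below: plate top = 10+8)
for r in regions_of(p,"lid_c")[:1]:
    m=r["region"]; ys,xs=np.nonzero(m); 
    W=np.array([at_z(p,(x,y),.018)[:2] for x,y in zip(xs,ys)],np.float32)
    print(r["conf"],cv2.minAreaRect((W*1000).astype(np.float32)))
go([.53,-.13,.27],np.pi/2)
E
```

```text
lid_c 0.88 [300.5, 194.3] [0.464 0.3   0.027]
lid_staple 0.79 [294.3, 157.4] [0.417 0.291 0.018]
0.73 ((466.40338134765625, 301.24603271484375), (139.682373046875, 209.7982635498047), 8.33664321899414)
row [-0.2   -1.001 -0.052] yaw 0.0016 rows>= 7 j6 -1.15 t 2.77
```

Call:
carry_out:
  commands:
    - [[-0.2,-1.0,-0.05],0]
    - [[-0.2,-1.0,-0.05],0]
    - [[-0.2,-1.0,-0.05],0]
    - [[-0.2,-1.0,-0.05],0]
    - [[-0.2,-1.0,-0.05],0]
    - [[-0.2,-1.0,-0.05],0]
    - [[-0.2,-1.0,-0.05],0]
    - [[-0.2,-1.0,-0.05],0]

```text
t: 3.78
ee_pos: [0.5304, -0.1321, 0.269]
tool_rot: [-0.0, 0.001, 1.0, -0.0]
force: [1.2, 0.6, -0.9]
opening: 0.091
finger_force: 0.0
```

```bash
python3 - <<'E'
from h import *
p=optics.capture("wrist"); cv2.imwrite("pics/w_case.png",p["pixels"][:,:,::-1])
for k,z in dict(case=0,hasp_hinge=.098,hasp_tab=.155,bay_left=.006,bay_right=.006,well_left=.006,well_mid=.006,well_right=.006,rack1_c=.034,pot1_c=.033).items():
    for r in place_of(p,k)[:3]:
        if r["conf"]>.2: print(k,round(r["conf"],2),r["pixel"],at_z(p,r["pixel"],z))
print(tool()[0])
E
```

```text
case 0.96 [337.1, 225.5] [ 0.602 -0.043  0.   ]
hasp_hinge 0.56 [363.1, 184.5] [ 0.524 -0.034  0.098]
hasp_tab 0.82 [381.5, 162.1] [ 0.493 -0.032  0.155]
bay_left 0.65 [376.3, 207.8] [0.574 0.012 0.006]
bay_right 0.58 [306.0, 202.4] [ 0.565 -0.091  0.006]
well_left 0.96 [382.1, 242.4] [0.627 0.024 0.006]
well_left 0.28 [360.4, 182.1] [ 0.536 -0.014  0.006]
well_mid 0.85 [337.4, 240.8] [ 0.625 -0.043  0.006]
well_right 0.86 [293.2, 235.7] [ 0.616 -0.11   0.006]
rack1_c 0.71 [200.7, 193.1] [ 0.546 -0.238  0.034]
pot1_c 0.55 [195.5, 249.5] [ 0.628 -0.25   0.033]
[ 0.53  -0.13   0.269]
```

View pics/w_case.png

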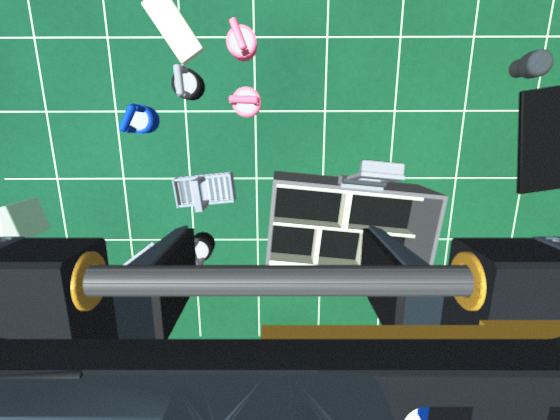

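The wrist view shows the rack at (204,188) with its length along y (yaw about 7°). Pot A is at (187,83), pot B at (200,248), the case's front rim runs from (274,172) to (442,190), and the hasp is leaning out at (382,170). I'll hover over the rack and fit the case pose.

```bash
python3 - <<'E'
from h import *
from scipy.optimize import least_squares
p=optics.capture("wrist")
# case fit: name->local point
L=[((0,0,0),[337.1,225.5],1),((-.078,0,.098),[363.1,184.5],1),((.027,.066,.006),[382.1,242.4],1),((.027,0,.006),[337.4,240.8],1),((.027,-.066,.006),[293.2,235.7],1),((-.027,.05,.006),[376.3,207.8],1),((-.027,-.05,.006),[306,202.4],1),((-.07,-.105,.09),[274.5,171.5],.7),((-.07,.105,.09),[442,189],.7)]
def f(v):
    c,s=np.cos(v[2]),np.sin(v[2]); r=[]
    for l,px,w in L: r+=list(w*(proj(p,[v[0]+c*l[0]-s*l[1],v[1]+s*l[0]+c*l[1],l[2]])-px))
    return r
o=least_squares(f,[.6,-.04,-.1],loss="soft_l1"); print(o.x,np.array(f(o.x)).reshape(-1,2))
go([.548,-.237,.17],np.radians(97))
E
```

```text
[ 0.596 -0.039 -0.082] [[ 1.668 -3.845]
 [-0.435 -4.83 ]
 [-1.448  1.076]
 [-0.222 -0.824]
 [ 0.266  0.758]
 [-0.6    0.046]
 [ 1.9   -0.162]
 [-1.99   4.517]
 [ 3.752  2.603]]
row [-0.045 -0.267  0.248] yaw -0.116 rows>= 3 j6 -1.92 t 4.38
```

Call:
carry_out:
  commands:
    - [[-0.045,-0.267,0.248],-0.116]
    - [[-0.045,-0.267,0.248],-0.116]
    - [[-0.045,-0.267,0.248],-0.116]
    - [[-0.045,-0.267,0.248],-0.116]
    - [[-0.045,-0.267,0.248],-0.116]

```text
t: 5.0
ee_pos: [0.5486, -0.2366, 0.1714]
tool_rot: [0.001, -0.061, 0.998, -0.0]
force: [0.4, 0.6, -0.8]
opening: 0.0911
finger_force: 0.0
```

```bash
cat >> h.py <<'E'
def rect(p,k,z,near):
    best=None
    for r in regions_of(p,k):
        ys,xs=np.nonzero(r["region"]); W=np.array([at_z(p,(x,y),z)[:2] for x,y in zip(xs,ys)])
        m=cv2.minAreaRect((W*1000).astype(np.float32)); print("region",round(r["conf"],2),np.round(m[0],1),np.round(m[1],1),round(m[2],1))
def save(p,n,box=None,s=1):
    im=p["pixels"][:,:,::-1]
    if box: im=im[box[1]:box[3],box[0]:box[2]]
    cv2.imwrite(f"pics/{n}.png",cv2.resize(im,None,fx=s,fy=s))
E
python3 - <<'E'
from h import *
p=optics.capture("wrist")
for r in place_of(p,"rack1_c")[:2]: print(r["conf"],r["pixel"],at_z(p,r["pixel"],.034))
rect(p,"rack1_c",.03,0)
save(p,"w_rack",[130,60,430,260],2); print(tool()[0])
for X in ([.548,-.237,.068],[.548,-.237,.03]): print(proj(p,X))
E
```

```text
0.71 [257.3, 264.0] [ 0.629 -0.25   0.034]
0.56 [279.6, 190.9] [ 0.544 -0.236  0.034]
region 0.8 [ 545.4 -236. ] [52.2 79.7] 5.6
region 0.7 [594.6 -38.8] [177.9 240.8] 5.9
[ 0.549 -0.237  0.171]
[277.943 201.257]
[277.957 193.826]
```

View pics/w_rack.png

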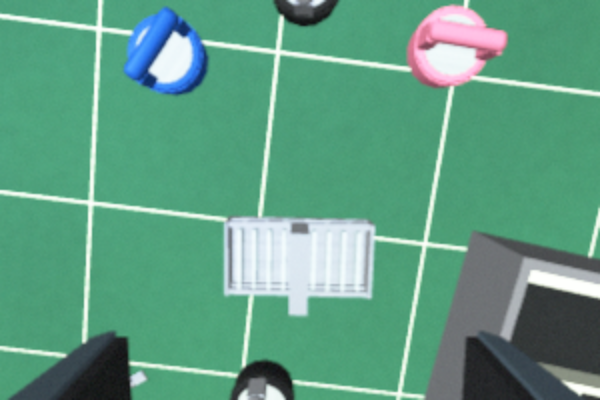

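The crop shows the rack centred at full-image pixel (280,188), with the bail bar's centre at about (280,197). It is nearly square to the tool.

```bash
python3 - <<'E'
from h import *
p=optics.capture("wrist")
print(at_z(p,(280,188.5),.03),at_z(p,(279.5,197.3),.068))
x,y=.546,-.236
go([x,y,.044],np.radians(96))
E
```

```text
[ 0.542 -0.236  0.03 ] [ 0.544 -0.236  0.068]
row [0.006 0.003 0.318] yaw 0.0173 rows>= 3 j6 -2.2 t 5.2
```

Call:
carry_out:
  commands:
    - [[0.011,0.003,0.31],0.017]
    - [[0.011,0.003,0.31],0.017]
    - [[0.011,0.003,0.31],0.017]
    - [[0.011,0.003,0.318],0.017]

```text
t: 5.7
ee_pos: [0.5451, -0.2373, 0.0452]
tool_rot: [0.001, -0.052, 0.999, -0.001]
force: [0.5, 0.0, 0.6]
opening: 0.0913
finger_force: 0.0
```

Call:
carry_out:
  commands:
    - [[0,0,0],0]
    - [[0,0,0],0]
    - [[0,0,0],0]
    - [[0,0,0],0]
    - [[0,0,0],0]
  grip: 0

```text
t: 6.32
ee_pos: [0.5436, -0.2367, 0.043]
tool_rot: [-0.0, -0.052, 0.999, -0.0]
force: [-0.6, 1.0, 0.4]
opening: 0.0442
finger_force: 0.0
```

Call:
carry_out:
  commands:
    - [[0,0,-0.05],0]
    - [[0,0,-0.35],0]
    - [[0,0,-0.35],0]
    - [[0,0,-0.35],0]
    - [[0,0,-0.35],0]

```text
t: 6.95
ee_pos: [0.5433, -0.2366, 0.1826]
tool_rot: [-0.0, -0.052, 0.999, 0.0]
force: [-0.1, 0.5, -0.3]
opening: 0.0004
finger_force: 0.0
```

```bash
python3 - <<'E'
from h import *
C=np.array([.596,-.039]);th=-.082
def cw(l): return C+np.array([np.cos(th)*l[0]-np.sin(th)*l[1],np.sin(th)*l[0]+np.cos(th)*l[1]])
p=optics.capture("wrist"); rect(p,"rack1_c",.15,0)
print(cw((-.028,-.05)),cw((-.028,.05)))
go([*cw((-.028,-.05)),.20],np.pi/2+th)
print(tool()[2]["opening"],tool()[2]["finger_force"])
s=optics.capture("scene"); save(s,"s_case",[240,160,380,290],5)
E
```

```text
region 0.68 [ 523.5 -238.8] [35.4 52.2] 6.0
[ 0.564 -0.087] [0.572 0.013]
row [-0.091  0.367 -0.046] yaw 0.1775 rows>= 3 j6 -2.19 t 7.05
0.0004906417586844689 0.0
```

View pics/s_case.png

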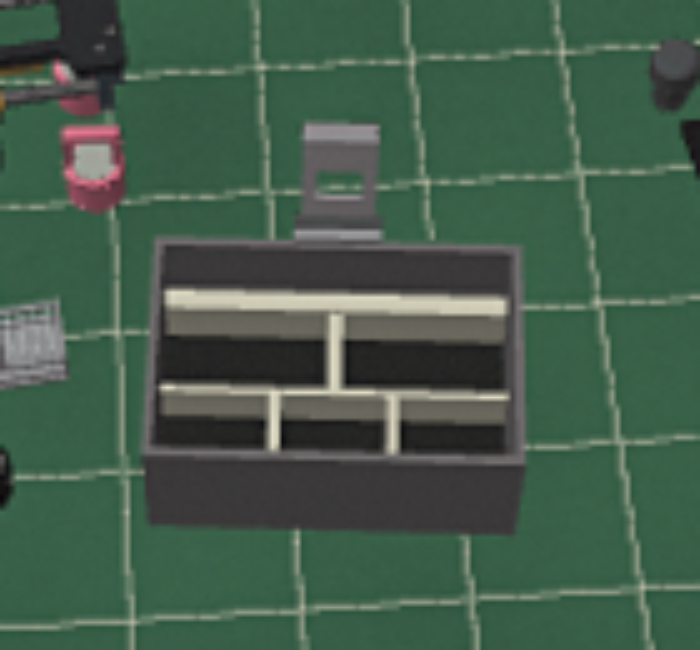

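The fingers hadn't finished closing, so the rack stayed on the bench. The crop shows the case rim corners at crop pixels (155,238), (522,247), (522,463) and (147,453). I'll refine the case pose from those, then regrasp with a smaller preset opening and more closing time.

```bash
python3 - <<'E'
from h import *
p=optics.capture("scene")
q=[(155,238),(522,247),(522,463),(147,453)]
W=np.array([at_z(p,(240+x/5,160+y/5),.09)[:2] for x,y in q]); print(W, "mean",W.mean(0))
print("sizes",[np.linalg.norm(W[i]-W[(i+1)%4]) for i in range(4)])
d=(W[1]-W[0])+(W[2]-W[3]); print("yaw from y",np.arctan2(-d[0],d[1])); d=(W[3]-W[0])+(W[2]-W[1]); print("yaw from x",np.arctan2(d[1],d[0]))
# divider points at z=.036 : strip inner edge, bay/well divider, in crop px
for n,x,y,z in [("strip inner",335,312,.039),("div ctr",335,390,.036),("bay div",335,350,.036),("w div1",273,420,.036),("w div2",392,425,.036)]: print(n,at_z(p,(240+x/5,160+y/5),z))
w=optics.capture("wrist"); rect(w,"rack1_c",.03,0)
go([.544,-.236,.043],np.radians(96))
E
```

```text
[[ 0.521 -0.139]
 [ 0.541  0.07 ]
 [ 0.678  0.055]
 [ 0.658 -0.149]] mean [ 0.599 -0.041]
sizes [np.float64(0.2098953817192207), np.float64(0.13782660534955107), np.float64(0.20471407814117684), np.float64(0.13781180767208506)]
yaw from y -0.09754397844515907
yaw from x -0.0945563159677075
strip inner [ 0.547 -0.036  0.039]
div ctr [ 0.597 -0.04   0.036]
bay div [ 0.571 -0.038  0.036]
w div1 [ 0.614 -0.077  0.036]
w div2 [ 0.622 -0.01   0.036]
region 0.6 [ 546.8 -236.7] [54.2 79.6] 6.0
row [-0.003  0.001  0.348] yaw -0.0007 rows>= 3 j6 -2.19 t 7.25
```

Call:
carry_out:
  commands:
    - [[0,0,0],0]
    - [[0,0,0],0]
    - [[0,0,0],0]
    - [[0,0,0],0]
    - [[0,0,0],0]
  grip: 0.35

```text
t: 7.88
ee_pos: [0.5436, -0.2367, 0.183]
tool_rot: [0.0, -0.052, 0.999, -0.0]
force: [0.1, -0.9, 0.2]
opening: 0.0317
finger_force: 0.0
```

Call:
carry_out:
  commands:
    - [[-0.003,0,0.33],0]
    - [[-0.003,0,0.33],0]
    - [[-0.003,0,0.348],0]
    - [[-0.003,0,0.348],0]
    - [[-0.003,0,0.348],0]

```text
t: 8.5
ee_pos: [0.5463, -0.2374, 0.046]
tool_rot: [0.001, -0.052, 0.999, -0.001]
force: [-0.3, -0.1, 0.5]
opening: 0.032
finger_force: 0.0
```

Call:
carry_out:
  commands:
    - [[0,0,0],0]
    - [[0,0,0],0]
    - [[0,0,0],0]
    - [[0,0,0],0]
    - [[0,0,0],0]
    - [[0,0,0],0]
  grip: 0

```text
t: 9.25
ee_pos: [0.5447, -0.2366, 0.0437]
tool_rot: [-0.0, -0.052, 0.999, 0.0]
force: [0.3, 0.0, 0.6]
opening: 0.0003
finger_force: 0.0
```

Call:
carry_out:
  commands:
    - [[0,0,-0.05],0]
    - [[0,0,-0.4],0]
    - [[0,0,-0.4],0]
    - [[0,0,-0.4],0]
    - [[0,0,-0.4],0]

```text
t: 9.88
ee_pos: [0.545, -0.2367, 0.2041]
tool_rot: [0.001, -0.052, 0.999, -0.0]
force: [-0.1, -0.6, 0.4]
opening: 0.0004
finger_force: 0.0
```

```bash
cat >> h.py <<'E'
C=np.array([.598,-.040]);th=-.095
def cw(l): return C+np.array([np.cos(th)*l[0]-np.sin(th)*l[1],np.sin(th)*l[0]+np.cos(th)*l[1]])
E
python3 - <<'E'
from h import *
p=optics.capture("wrist"); print(tool()[2]["opening"],tool()[2]["finger_force"],cw((-.027,-.05)))
go([*cw((-.027,-.05)),.203],np.pi/2+th); save(p,"w_held",[130,60,430,260],2)
E
```

```text
0.0002895868704056226 0.0 [ 0.566 -0.087]
row [-0.093  0.365 -0.001] yaw 0.19 rows>= 3 j6 -2.19 t 9.93
```

View pics/w_held.png

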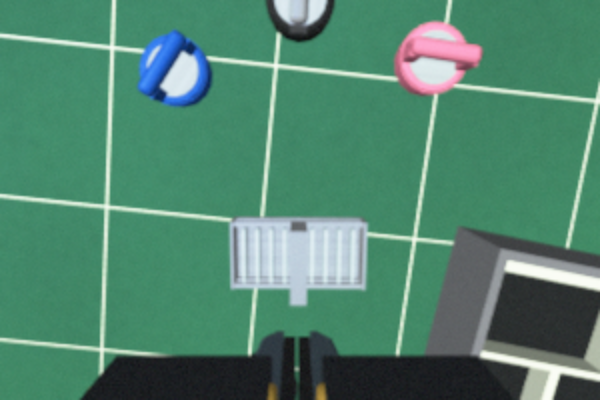

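The fingers closed to 0 and the rack still stands at crop pixels (298,255), so the bar wasn't between the pads. I'll go down open and look at the grasp from two cameras.

Call:
carry_out:
  commands:
    - [[0,0,0.1],0]
    - [[0,0,0.25],0]
    - [[0,0,0.38],0]
    - [[0,0,0.4],0]
    - [[0,0,0.4],0]
    - [[0,0,0.4],0]
  grip: 0.4

```text
t: 10.68
ee_pos: [0.5458, -0.2372, 0.0454]
tool_rot: [0.001, -0.052, 0.999, -0.001]
force: [-0.5, -0.1, 0.7]
opening: 0.0366
finger_force: 0.0
```

```bash
python3 - <<'E'
from h import *
w=optics.capture("wrist"); s=optics.capture("side"); c=optics.capture("scene"); P=tool()[0]; print(P,tool()[2]["opening"])
f=lambda p,b:cv2.resize(p["pixels"][b[1]:b[3],b[0]:b[2],::-1],(400,300))
u,v=proj(s,P).astype(int); a,b=proj(c,P).astype(int); print(u,v,a,b)
im=np.vstack([np.hstack([f(w,[200,130,360,250]),f(s,[u-40,v-30,u+40,v+30])]),np.hstack([f(c,[a-40,b-30,a+40,b+30]),np.zeros((300,400,3),np.uint8)])])
cv2.imwrite("pics/grasp.png",im)
E
```

```text
[ 0.546 -0.237  0.045] 0.03660543009011232
292 198 238 224
```

View pics/grasp.png

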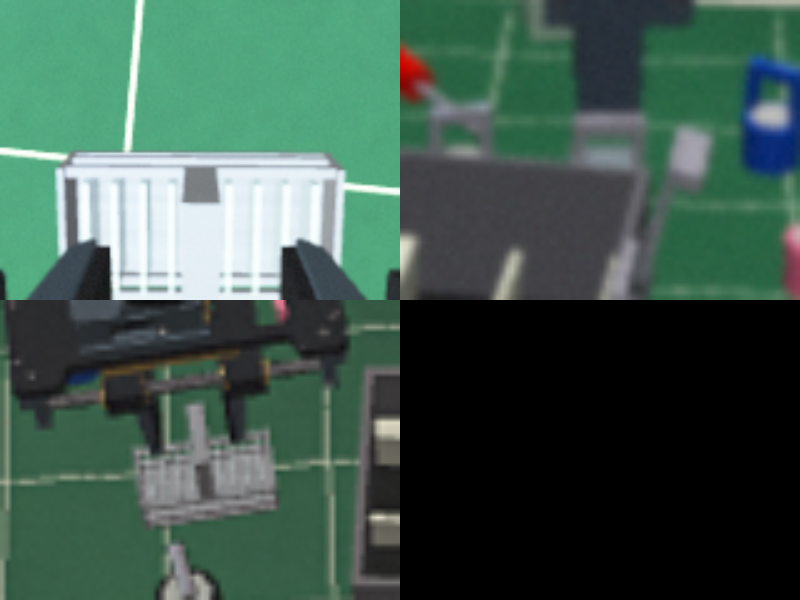

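The side crop (top right) shows the finger ends stopping just at the bar's top, at about crop row 110. The tips are therefore roughly 25–35 mm higher than the reported TCP suggests. I'll descend gently while watching the force.

Call:
carry_out:
  commands:
    - [[0,0,0.015],0]
    - [[0,0,0.03],0]
    - [[0,0,0.045],0]
    - [[0,0,0.05],0]
    - [[0,0,0.05],0]

```text
t: 11.45
ee_pos: [0.5447, -0.2365, 0.0235]
tool_rot: [-0.0, -0.052, 0.999, 0.0]
force: [0.6, 0.1, -0.4]
opening: 0.0362
finger_force: 0.0
```

```bash
python3 - <<'E'
from h import *
w=optics.capture("wrist"); s=optics.capture("side"); P=tool()[0]; print(P,tool()[2]["opening"])
for z in (.03,.05,.07,.09): print(z,proj(s,[P[0],P[1]+.018,z])-[252,168],proj(w,[P[0],P[1]+.018,z]))
f=lambda p,b:cv2.resize(p["pixels"][b[1]:b[3],b[0]:b[2],::-1],(400,300))
im=np.hstack([f(w,[200,130,360,250]),f(s,[252,168,332,228])])
cv2.imwrite("pics/grasp2.png",im)
E
```

```text
[ 0.545 -0.237  0.024] 0.03667490412005362
0.03 [40.575 38.254] [306.094 241.342]
0.05 [40.71  31.999] [308.962 252.574]
0.07 [40.846 25.635] [312.476 266.34 ]
0.09 [40.985 19.158] [316.884 283.604]
```

View pics/grasp2.png

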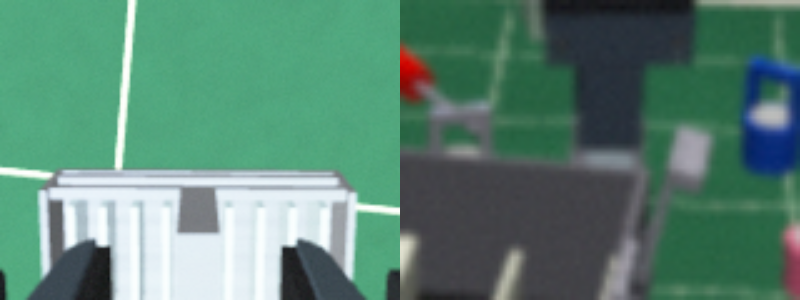

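Now the finger ends are at crop row 148, which is z≈0.058 with the TCP reading 0.0235. The tips are about 34 mm above the reported TCP, so I'll go 13 mm lower and close.

Call:
carry_out:
  commands:
    - [[0,0,0.015],0]
    - [[0,0,0.033],0]
    - [[0,0,0.033],0]
    - [[0,0,0.033],0]

```text
t: 12.05
ee_pos: [0.5447, -0.2366, 0.0104]
tool_rot: [-0.0, -0.052, 0.999, 0.0]
force: [-0.5, -0.3, 0.5]
opening: 0.0368
finger_force: 0.0
```

Call:
carry_out:
  commands:
    - [[0,0,0],0]
    - [[0,0,0],0]
    - [[0,0,0],0]
    - [[0,0,0],0]
    - [[0,0,0],0]
    - [[0,0,0],0]
  grip: 0

```text
t: 12.8
ee_pos: [0.5447, -0.2365, 0.0105]
tool_rot: [-0.0, -0.052, 0.999, 0.0]
force: [-0.7, 1.5, -0.5]
opening: 0.0088
finger_force: 30.0
```

Gripped: opening is 8.8 mm at 30 N. I'll lift it and take it over the right bay.

Call:
carry_out:
  commands:
    - [[0,0,-0.05],0]
    - [[0,0,-0.2],0]
    - [[0,0,-0.35],0]
    - [[0,0,-0.35],0]
    - [[0,0,-0.35],0]

```text
t: 13.42
ee_pos: [0.5443, -0.2364, 0.1499]
tool_rot: [-0.0, -0.052, 0.999, 0.0]
force: [-0.5, -0.2, -2.7]
opening: 0.0087
finger_force: 30.0
```

```bash
python3 - <<'E'
from h import *
print(tool()[2]["opening"],tool()[2]["finger_force"],tool()[2]["force"])
go([*(cw((-.0275,-.05))),.150],np.pi/2+th)
E
```

```text
0.008735633024203973 29.99690154567361 [-0.49  -0.212 -2.659]
row [-0.092  0.365 -0.   ] yaw 0.19 rows>= 3 j6 -2.18 t 13.43
```

Call:
carry_out:
  commands:
    - [[-0.03,0.12,0],0.06]
    - [[-0.06,0.24,0],0.12]
    - [[-0.092,0.365,0],0.19]
    - [[-0.092,0.365,0],0.19]
    - [[-0.092,0.365,0],0.19]
    - [[-0.092,0.365,0],0.19]

```text
t: 14.18
ee_pos: [0.5658, -0.0884, 0.1498]
tool_rot: [-0.001, 0.048, 0.999, 0.0]
force: [-0.0, 0.6, -2.3]
opening: 0.0088
finger_force: 30.0
```

```bash
python3 - <<'E'
from h import *
w=optics.capture("wrist"); s=optics.capture("side"); c=optics.capture("scene"); P,R,_=tool(); print(P,np.arctan2(R[1,1],R[0,1])-np.pi/2)
f=lambda p,b,W=400,H=300:cv2.resize(p["pixels"][b[1]:b[3],b[0]:b[2],::-1],(W,H))
cv2.imwrite("pics/place1.png",np.hstack([f(w,[120,100,440,340]),f(c,[250,170,370,260])]))
E
```

```text
[ 0.566 -0.088  0.15 ] -0.09596279266308283
```

View pics/place1.png

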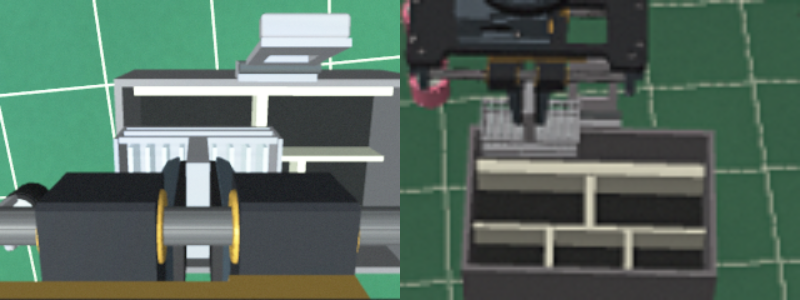

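The view shows the rack hanging square over the right bay. The front strip is at crop row about 92 and the bay/well divider at row about 155. I'll check those edges against the held rack.

```bash
python3 - <<'E'
from h import *
w=optics.capture("wrist")
def loc(X): d=X[:2]-C; return np.array([np.cos(th)*d[0]+np.sin(th)*d[1],-np.sin(th)*d[0]+np.cos(th)*d[1]])
f=lambda x,y:(120+.8*x,100+.8*y)
for n,x,y,z in [("strip inL",140,95,.039),("strip inR",390,98,.039),("div front",330,149,.036),("baydiv L",253,112,.036),("baydiv R",267,112,.036),("rim FL",118,72,.09),("inner wall R",127,92,.09)]:
    print(n,loc(at_z(w,f(x,y),z)))
# held rack basket top: bottom = tcp-.0105 -> top z
z=tool()[0][2]-.0105+.03
for n,x,y in [("rack front L",120,138),("rack front R",282,138)]: print(n,loc(at_z(w,f(x,y),z)))
E
```

```text
strip inL [-0.051 -0.096]
strip inR [-0.049  0.098]
div front [-0.007  0.056]
baydiv L [-0.037 -0.007]
baydiv R [-0.037  0.004]
rim FL [-0.073 -0.102]
inner wall R [-0.06  -0.097]
rack front L [-0.049 -0.088]
rack front R [-0.049 -0.012]
```

Call:
carry_out:
  commands:
    - [[-0.006,0,0.0],0]
    - [[-0.006,0,0.08],0]
    - [[-0.006,0,0.16],0]
    - [[-0.006,0,0.22],0]
    - [[-0.006,0,0.27],0]
    - [[-0.006,0,0.3],0]
    - [[-0.006,0,0.315],0]
    - [[-0.006,0,0.325],0]
    - [[-0.006,0,0.332],0]
    - [[-0.006,0,0.336],0]

```text
t: 15.62
ee_pos: [0.5689, -0.0878, 0.0164]
tool_rot: [0.0, 0.047, 0.999, -0.0]
force: [-2.7, 5.2, 27.5]
opening: 0.009
finger_force: 30.0
```

It bottomed at exactly the expected height (0.0164). Release and lift.

Call:
carry_out:
  commands:
    - [[0,0,0],0]
    - [[0,0,0],0]
    - [[0,0,0],0]
    - [[0,0,-0.1],0]
    - [[0,0,-0.25],0]
    - [[0,0,-0.4],0]
    - [[0,0,-0.4],0]
  grip: 0.33

```text
t: 16.5
ee_pos: [0.5712, -0.0884, 0.1809]
tool_rot: [0.004, 0.047, 0.999, -0.001]
force: [-0.3, -0.2, -0.3]
opening: 0.0303
finger_force: 0.0
```

```bash
python3 - <<'E'
from h import *
w=optics.capture("wrist"); s=optics.capture("scene")
for p in (w,s):
  for r in place_of(p,"rack1_c")[:3]: print("rack",round(r["conf"],2),at_z(p,r["pixel"],.04),at_z(p,r["pixel"],.034))
  for r in place_of(p,"pot1_c")[:4]: print("pot",round(r["conf"],2),r["pixel"],at_z(p,r["pixel"],.033))
go([.40,-.24,.17],np.radians(105))
go([.615,-.245,.17],np.radians(105))
E
```

```text
rack 0.84 [ 0.569 -0.088  0.04 ] [ 0.57  -0.088  0.034]
rack 0.5 [ 0.617 -0.047  0.04 ] [ 0.619 -0.047  0.034]
rack 0.55 [ 0.565 -0.087  0.04 ] [ 0.562 -0.086  0.034]
pot 0.54 [234.5, 250.7] [ 0.622 -0.25   0.033]
row [ 0.382 -0.419  0.013] yaw -0.3407 rows>= 4 j6 -1.73 t 16.8
row [-0.155 -0.381  0.011] yaw -0.3407 rows>= 3 j6 -1.73 t 16.8
```

Rack is in its bay. Next is pot B at about (0.622, -0.25).

Call:
carry_out:
  commands:
    - [[-0.11,-0.39,0.02],-0.1]
    - [[-0.11,-0.39,0.02],-0.1]
    - [[-0.11,-0.39,0.02],-0.1]
    - [[-0.11,-0.39,0.02],-0.1]
    - [[-0.11,-0.39,0.02],-0.1]
    - [[-0.11,-0.39,0.02],-0.1]

```text
t: 17.55
ee_pos: [0.5975, -0.246, 0.168]
tool_rot: [-0.0, -0.005, 1.0, 0.0]
force: [0.7, -0.2, 0.4]
opening: 0.0302
finger_force: 0.0
```

```bash
python3 - <<'E'
from h import *
w=optics.capture("wrist"); P,R,_=tool(); print(P,np.degrees(np.arctan2(R[1,1],R[0,1])))
for r in place_of(w,"pot1_c")[:3]: print("pot",round(r["conf"],2),r["pixel"],at_z(w,r["pixel"],.033))
f=lambda p,b,W=400,H=300:cv2.resize(p["pixels"][b[1]:b[3],b[0]:b[2],::-1],(W,H))
cv2.imwrite("pics/potB.png",np.hstack([f(w,[200,130,360,250])]))
E
```

```text
[ 0.598 -0.246  0.168] 90.62721847681614
pot 0.72 [473.6, 341.2] [ 0.77  -0.012  0.033]
pot 0.7 [274.4, 225.3] [ 0.63  -0.25   0.033]
```

View pics/potB.png

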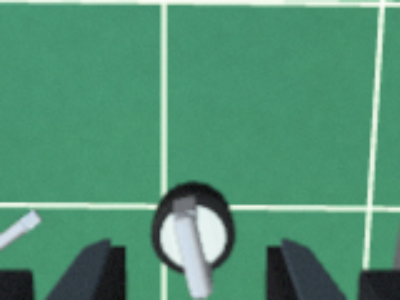

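Pot B's ring bar runs from crop (184,213) to (203,295), a small clockwise tilt.

```bash
python3 - <<'E'
from h import *
w=optics.capture("wrist"); f=lambda x,y:(200+.4*x,130+.4*y)
a=at_z(w,f(185,213),.066);b=at_z(w,f(202,296),.066); d=b-a
ang=np.arctan2(d[1],d[0]); m=(a+b)/2; print(a,b,np.linalg.norm(d),np.degrees(ang),m)
go([m[0],m[1],.0085],ang+np.pi/2)
E
```

```text
[ 0.611 -0.25   0.066] [ 0.645 -0.243  0.066] 0.03473548568375456 11.752989877502818 [ 0.628 -0.247  0.066]
row [-0.075 -0.001  0.399] yaw -0.1856 rows>= 3 j6 -2.06 t 17.7
```

Call:
carry_out:
  commands:
    - [[-0.075,0,0],-0.18]
    - [[-0.075,0,0.1],-0.186]
    - [[-0.075,0,0.24],-0.186]
    - [[-0.075,0,0.34],-0.186]
    - [[-0.075,0,0.39],-0.186]
    - [[-0.075,0,0.4],-0.186]
    - [[-0.075,0,0.4],-0.186]

```text
t: 18.58
ee_pos: [0.6285, -0.2473, 0.0094]
tool_rot: [0.001, -0.102, 0.995, -0.0]
force: [0.2, -0.0, 0.6]
opening: 0.03
finger_force: 0.0
```

Call:
carry_out:
  commands:
    - [[0,0,0],0]
    - [[0,0,0],0]
    - [[0,0,0],0]
    - [[0,0,0],0]
    - [[0,0,0],0]
  grip: 0

```text
t: 19.2
ee_pos: [0.628, -0.2472, 0.0089]
tool_rot: [0.0, -0.102, 0.995, -0.0]
force: [-0.9, 0.7, 7.4]
opening: 0.0086
finger_force: 30.0
```

Call:
carry_out:
  commands:
    - [[0,0,-0.05],0]
    - [[0,0,-0.2],0]
    - [[0,0,-0.36],0]
    - [[0,0,-0.36],0]
    - [[0,0,-0.36],0]

```text
t: 19.82
ee_pos: [0.6274, -0.2469, 0.1527]
tool_rot: [0.0, -0.102, 0.995, -0.0]
force: [-0.0, 0.7, -2.2]
opening: 0.0088
finger_force: 30.0
```

```bash
python3 - <<'E'
from h import *
t=tool(); print(t[0],t[2]["opening"],t[2]["finger_force"])
go([*cw((.027,-.0665)),.150],np.pi/2+th)
E
```

```text
[ 0.627 -0.247  0.153] 0.008840684792480947 29.999969601631165
row [-0.049  0.343  0.007] yaw 0.2861 rows>= 3 j6 -2.24 t 19.82
```

```bash
python3 - <<'E'
from h import *
go([*cw((.027,-.064)),.150],np.pi/2+th)
E
```

```text
row [-0.05   0.348  0.007] yaw 0.2861 rows>= 3 j6 -2.24 t 19.82
```

Call:
carry_out:
  commands:
    - [[-0.02,0.12,0],0.1]
    - [[-0.035,0.24,0],0.19]
    - [[-0.05,0.348,0],0.286]
    - [[-0.05,0.348,0],0.286]
    - [[-0.05,0.348,0],0.286]
    - [[-0.05,0.348,0.08],0.286]
    - [[-0.05,0.348,0.16],0.286]
    - [[-0.05,0.348,0.22],0.286]
    - [[-0.05,0.348,0.27],0.286]
    - [[-0.05,0.348,0.3],0.286]
    - [[-0.05,0.348,0.32],0.286]
    - [[-0.05,0.348,0.33],0.286]

```text
t: 21.32
ee_pos: [0.619, -0.1069, 0.02]
tool_rot: [0.0, 0.048, 0.999, -0.0]
force: [-0.4, -0.4, -2.1]
opening: 0.0085
finger_force: 30.0
```

```bash
python3 - <<'E'
from h import *
t=tool(); go([t[0][0],t[0][1],.0149]); print(t[0],cw((.027,-.064)),t[2]["force"])
E
```

```text
row [0.    0.    0.013] yaw 0.0 rows>= 1 j6 -1.74 t 21.32
[ 0.619 -0.107  0.02 ] [ 0.619 -0.106] [-0.357 -0.409 -2.13 ]
```

Call:
carry_out:
  commands:
    - [[0,0,0.006],0]
    - [[0,0,0.012],0]
    - [[0,0,0.014],0]

```text
t: 21.7
ee_pos: [0.6191, -0.1066, 0.0149]
tool_rot: [0.0, 0.047, 0.999, -0.0]
force: [-3.6, 0.7, 10.1]
opening: 0.0085
finger_force: 30.0
```

Call:
carry_out:
  commands:
    - [[0,0,0],0]
    - [[0,0,0],0]
    - [[0,0,0],0]
    - [[0,0,-0.1],0]
    - [[0,0,-0.25],0]
    - [[0,0,-0.4],0]
    - [[0,0,-0.4],0]
  grip: 0.3

```text
t: 22.58
ee_pos: [0.6216, -0.1073, 0.1797]
tool_rot: [0.004, 0.047, 0.999, -0.001]
force: [-0.1, 0.7, -1.0]
opening: 0.0275
finger_force: 0.0
```

```bash
python3 - <<'E'
from h import *
w=optics.capture("wrist"); s=optics.capture("scene")
for p in (w,s):
  for r in place_of(p,"pot1_c")[:5]: print("pot",round(r["conf"],2),r["pixel"],at_z(p,r["pixel"],.036))
  for r in look_for(p,"pot1_c")[:5]: print("box",round(r["conf"],2),r["box"],at_z(p,((r["box"][0]+r["box"][2])/2,(r["box"][1]+r["box"][3])/2),.033))
go([.39,-.24,.17],np.radians(105))
E
```

```text
pot 0.69 [380.8, 20.6] [0.464 0.006 0.036]
pot 0.59 [278.1, 190.9] [ 0.619 -0.107  0.036]
box 0.34 [97.8, 2.7, 138.5, 11.9] [ 0.428 -0.243  0.033]
pot 0.7 [282.2, 246.5] [ 0.62  -0.113  0.036]
row [ 0.536 -0.387  0.009] yaw -0.3407 rows>= 5 j6 -1.74 t 22.88
```

Call:
carry_out:
  commands:
    - [[0.14,-0.1,0.0],-0.08]
    - [[0.28,-0.2,0.0],-0.16]
    - [[0.42,-0.3,0.01],-0.24]
    - [[0.54,-0.4,0.01],-0.34]
    - [[0.54,-0.4,0.01],-0.34]
    - [[0.54,-0.4,0.01],-0.34]
    - [[0.54,-0.4,0.01],-0.34]

```text
t: 23.75
ee_pos: [0.3892, -0.2451, 0.1702]
tool_rot: [-0.0, -0.13, 0.991, 0.0]
force: [-0.3, 0.0, -0.2]
opening: 0.0276
finger_force: 0.0
```

```bash
python3 - <<'E'
from h import *
w=optics.capture("wrist"); P,R,_=tool(); print(P,np.degrees(np.arctan2(R[1,1],R[0,1])))
for r in place_of(w,"pot1_c")[:3]: print("pot",round(r["conf"],2),r["pixel"],at_z(w,r["pixel"],.033))
f=lambda p,b,W=400,H=300:cv2.resize(p["pixels"][b[1]:b[3],b[0]:b[2],::-1],(W,H))
cv2.imwrite("pics/potA.png",f(w,[180,100,380,250]))
E
```

```text
[ 0.389 -0.245  0.17 ] 104.9948390969703
```

View pics/potA.png

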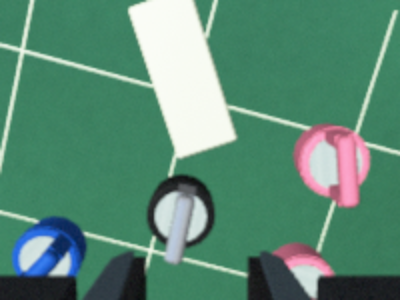

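Pot A's ring bar runs from crop (186,194) to (174,262), and the blue look-alike at (48,258) is clear of the fingers.

```bash
python3 - <<'E'
from h import *
w=optics.capture("wrist"); f=lambda x,y:(180+.5*x,100+.5*y)
a=at_z(w,f(185.5,194),.066);b=at_z(w,f(174,261),.066); d=b-a
ang=np.arctan2(d[1],d[0]); m=(a+b)/2; print(a,b,np.linalg.norm(d),np.degrees(ang),m)
go([m[0],m[1],.0085],ang+np.pi/2)
E
```

```text
[ 0.386 -0.251  0.066] [ 0.42  -0.248  0.066] 0.03418597786231649 5.3115519135982465 [ 0.403 -0.25   0.066]
row [-0.03  -0.021  0.405] yaw 0.1619 rows>= 3 j6 -2.52 t 23.9
```

Call:
carry_out:
  commands:
    - [[-0.03,-0.021,0],0.16]
    - [[-0.03,-0.021,0.1],0.162]
    - [[-0.03,-0.021,0.24],0.162]
    - [[-0.03,-0.021,0.34],0.162]
    - [[-0.03,-0.021,0.39],0.162]
    - [[-0.03,-0.021,0.405],0.162]
    - [[-0.03,-0.021,0.405],0.162]

```text
t: 24.78
ee_pos: [0.4029, -0.2503, 0.0087]
tool_rot: [-0.0, -0.046, 0.999, -0.0]
force: [0.2, -0.2, 0.1]
opening: 0.0275
finger_force: 0.0
```

Call:
carry_out:
  commands:
    - [[0,0,0],0]
    - [[0,0,0],0]
    - [[0,0,0],0]
    - [[0,0,0],0]
    - [[0,0,0],0]
  grip: 0

```text
t: 25.4
ee_pos: [0.4028, -0.2507, 0.0091]
tool_rot: [0.0, -0.046, 0.999, -0.0]
force: [-1.3, 0.3, 8.0]
opening: 0.0088
finger_force: 30.0
```

Call:
carry_out:
  commands:
    - [[0,0,-0.05],0]
    - [[0,0,-0.2],0]
    - [[0,0,-0.36],0]
    - [[0,0,-0.36],0]
    - [[0,0,-0.36],0]

```text
t: 26.02
ee_pos: [0.4022, -0.2502, 0.1524]
tool_rot: [0.0, -0.046, 0.999, -0.0]
force: [-0.9, 0.7, -2.7]
opening: 0.0089
finger_force: 30.0
```

```bash
python3 - <<'E'
from h import *
t=tool(); print(t[0],t[2]["opening"],t[2]["finger_force"])
go([.56,-.20,.150],np.pi/2+th)
go([*cw((.027,.0)),.150],np.pi/2+th)
E
```

```text
[ 0.402 -0.25   0.152] 0.008878122997195818 29.992576260119677
row [-0.404  0.089  0.006] yaw 0.178 rows>= 3 j6 -2.34 t 26.02
row [-0.602  0.466  0.006] yaw 0.178 rows>= 5 j6 -2.34 t 26.02
```

Call:
carry_out:
  commands:
    - [[-0.14,0.03,0],0.09]
    - [[-0.27,0.06,0],0.178]
    - [[-0.4,0.09,0],0.178]
    - [[-0.47,0.2,0],0.178]
    - [[-0.53,0.32,0],0.178]
    - [[-0.6,0.464,0.0],0.178]
    - [[-0.602,0.464,0.0],0.178]
    - [[-0.602,0.464,0.0],0.178]
    - [[-0.602,0.464,0.0],0.178]

```text
t: 27.15
ee_pos: [0.6246, -0.0447, 0.1517]
tool_rot: [-0.001, 0.048, 0.999, -0.0]
force: [-0.3, -0.4, -0.9]
opening: 0.0089
finger_force: 30.0
```

```bash
python3 - <<'E'
from h import *
go([*cw((.027,-.001)),.0151],np.pi/2+th); print(tool()[0])
E
```

```text
row [-0.001  0.003  0.341] yaw -0.0012 rows>= 3 j6 -1.64 t 27.15
[ 0.625 -0.045  0.152]
```

Call:
carry_out:
  commands:
    - [[0,0.003,0.08],0]
    - [[0,0.003,0.16],0]
    - [[0,0.003,0.22],0]
    - [[0,0.003,0.27],0]
    - [[0,0.003,0.3],0]
    - [[0,0.003,0.32],0]
    - [[0,0.003,0.33],0]
    - [[0,0.003,0.336],0]
    - [[0,0.003,0.341],0]
    - [[0,0.003,0.342],0]

```text
t: 28.4
ee_pos: [0.6256, -0.0424, 0.0159]
tool_rot: [0.0, 0.047, 0.999, -0.0]
force: [-0.2, -0.1, -1.3]
opening: 0.009
finger_force: 30.0
```

Call:
carry_out:
  commands:
    - [[0,0,0],0]
    - [[0,0,0],0]
    - [[0,0,0],0]
    - [[0,0,-0.1],0]
    - [[0,0,-0.25],0]
    - [[0,0,-0.4],0]
    - [[0,0,-0.4],0]
  grip: 0.3

```text
t: 29.28
ee_pos: [0.6282, -0.0428, 0.1809]
tool_rot: [0.004, 0.047, 0.999, -0.001]
force: [0.4, 0.3, -0.4]
opening: 0.0273
finger_force: 0.0
```

```bash
python3 - <<'E'
from h import *
w=optics.capture("wrist"); s=optics.capture("scene"); e=optics.capture("side")
for k in ("rack1_c","pot1_c","lid_c","lid_staple"):
  for n,p in (("w",w),("s",s),("side",e)):
    for r in place_of(p,k)[:4]:
      if r["conf"]>.35: print(n,k,round(r["conf"],2),np.round(r["pixel"],0),at_z(p,r["pixel"],.036 if k[0] in "rp" else .022))
f=lambda p,b,W=400,H=300:cv2.resize(p["pixels"][b[1]:b[3],b[0]:b[2],::-1],(W,H))
cv2.imwrite("pics/all.png",np.vstack([np.hstack([f(w,[120,60,440,300]),f(s,[250,170,370,260])]),np.hstack([f(s,[130,140,330,290]),f(s,[330,140,530,290])])]))
go([.45,.20,.20],np.pi/2)
E
```

```text
w rack1_c 0.57 [228. 140.] [ 0.568 -0.09   0.036]
s rack1_c 0.65 [287. 230.] [ 0.568 -0.095  0.036]
side rack1_c 0.84 [278. 229.] [ 0.577 -0.089  0.036]
side rack1_c 0.42 [200. 330.] [0.691 0.259 0.036]
w pot1_c 0.7 [217. 190.] [ 0.619 -0.109  0.036]
w pot1_c 0.41 [319. 136.] [0.573 0.005 0.036]
s pot1_c 0.46 [283. 243.] [ 0.609 -0.111  0.036]
side pot1_c 0.52 [258. 223.] [ 0.63  -0.112  0.036]
s lid_c 0.71 [414. 192.] [0.454 0.299 0.022]
side lid_c 0.69 [201. 335.] [0.692 0.258 0.022]
side lid_c 0.61 [326. 361.] [0.465 0.3   0.022]
s lid_staple 0.6 [410. 183.] [0.42  0.292 0.022]
side lid_staple 0.67 [354. 360.] [0.417 0.294 0.022]
row [ 0.494  0.562 -0.061] yaw -0.0907 rows>= 5 j6 -1.64 t 30.02
```

View pics/all.png

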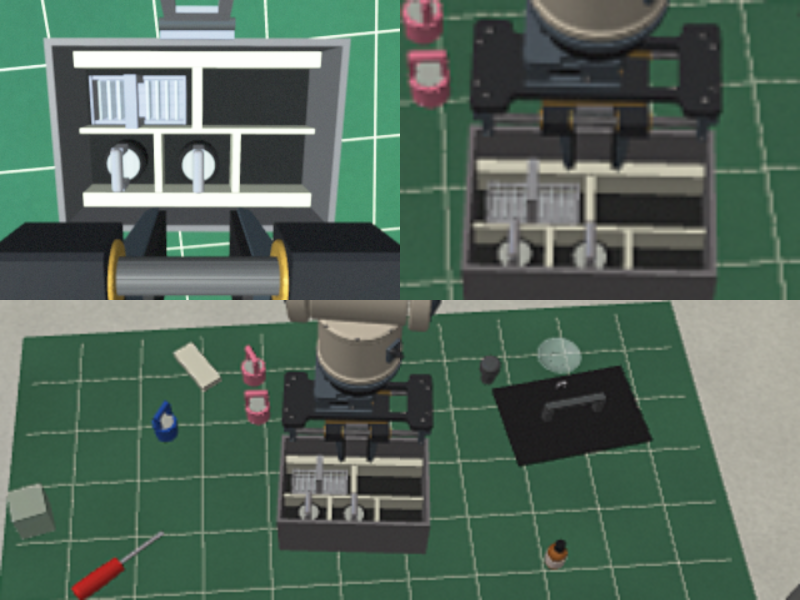

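All three parts stand in the case: the rack in the right bay at crop (137,98), and the pots in the right and middle wells at (122,163) and (198,165). No other target parts are visible on the bench. I'll refine the case pose from this view for the lid fit, then head to the lid.

```bash
python3 - <<'E'
from h import *
from scipy.optimize import least_squares
p=optics.capture("wrist"); f=lambda x,y:np.array([120+.8*x,60+.8*y])
L=[((-.07,-.105,.09),(46,40)),((-.07,.105,.09),(350,39)),((-.065,-.1,.039),(73,52)),((-.065,.1,.039),(321,52)),((.065,-.1,.039),(84,206)),((.065,.1,.039),(311,206)),((-.052,-.1,.039),(74,67)),((-.052,.1,.039),(321,67))]
def r(v):
    c,s=np.cos(v[2]),np.sin(v[2]); o=[]
    for l,px in L: o+=list(proj(p,[v[0]+c*l[0]-s*l[1],v[1]+s*l[0]+c*l[1],l[2]])-f(*px))
    return o
o=least_squares(r,[.598,-.04,-.095]); print(o.x); print(np.array(r(o.x)).reshape(-1,2).round(1))
go([.45,.20,.17],np.pi/4)
E
```

```text
[ 0.596 -0.04  -0.093]
[[-4.1 -2.1]
 [ 3.3 -1.5]
 [-1.2 -0.2]
 [ 2.  -0.4]
 [-1.1  2.3]
 [ 1.3  2.1]
 [-1.   1.4]
 [ 1.   1.2]]
row [0.494 0.562 0.014] yaw 0.6593 rows>= 5 j6 -1.64 t 30.07
```

Call:
carry_out:
  commands:
    - [[0.1,0.12,0],0.17]
    - [[0.2,0.25,0],0.34]
    - [[0.3,0.37,0],0.51]
    - [[0.4,0.5,0],0.68]
    - [[0.46,0.6,0],0.85]
    - [[0.46,0.65,0],0.9]
    - [[0.46,0.65,0],0.9]
    - [[0.46,0.65,0],0.9]
  grip: 0.4

```text
t: 31.08
ee_pos: [0.467, 0.2334, 0.1757]
tool_rot: [0.0, 0.495, 0.869, -0.0]
force: [-0.0, 0.1, -0.5]
opening: 0.0361
finger_force: 0.0
```

```bash
python3 - <<'E'
from h import *
p=optics.capture("wrist"); print(tool()[0])
rect(p,"lid_c",.018,0)
go([.466,.301,.13],np.radians(8.3))
E
```

```text
[0.467 0.233 0.176]
region 0.76 [466.3 302.1] [141.2 210.2] 8.5
row [0.148 0.084 0.114] yaw 0.3709 rows>= 3 j6 -0.18 t 31.18
```

Call:
carry_out:
  commands:
    - [[0.148,0.085,0.1],0.17]
    - [[0.148,0.085,0.114],0.34]
    - [[0.148,0.085,0.114],0.37]
    - [[0.148,0.085,0.114],0.37]
    - [[0.148,0.085,0.114],0.37]

```text
t: 31.8
ee_pos: [0.4667, 0.3014, 0.1309]
tool_rot: [0.0, 0.653, 0.757, 0.0]
force: [-0.4, 0.8, -0.0]
opening: 0.0364
finger_force: 0.0
```

```bash
python3 - <<'E'
from h import *
p=optics.capture("wrist"); print(tool()[0])
for k,z in (("lid_c",.027),("lid_staple",.018)):
    for r in place_of(p,k)[:1]: print(k,r["conf"],at_z(p,r["pixel"],z))
go([.466,.3015,.002],np.radians(8.4))
E
```

```text
[0.467 0.301 0.131]
lid_c 0.64 [0.465 0.303 0.027]
lid_staple 0.64 [0.418 0.296 0.018]
row [-0.001 -0.002  0.322] yaw -0.0002 rows>= 3 j6 0.32 t 31.95
```

Call:
carry_out:
  commands:
    - [[0,0,0.12],0]
    - [[0,0,0.22],0]
    - [[0,0,0.28],0]
    - [[0,0,0.31],0]
    - [[0,0,0.322],0]
    - [[0,0,0.322],0]

```text
t: 32.7
ee_pos: [0.4665, 0.3023, 0.0019]
tool_rot: [0.0, 0.654, 0.757, 0.0]
force: [-0.2, 0.2, 0.7]
opening: 0.0367
finger_force: 0.0
```

Call:
carry_out:
  commands:
    - [[0,0,0],0]
    - [[0,0,0],0]
    - [[0,0,0],0]
    - [[0,0,0],0]
    - [[0,0,0],0]
  grip: 0

```text
t: 33.33
ee_pos: [0.4665, 0.3023, 0.0017]
tool_rot: [0.0, 0.654, 0.757, 0.0]
force: [0.8, -0.6, 6.9]
opening: 0.0119
finger_force: 30.0
```

Call:
carry_out:
  commands:
    - [[0,0,-0.04],0]
    - [[0,0,-0.15],0]
    - [[0,0,-0.3],0]
    - [[0,0,-0.45],0]
    - [[0,0,-0.45],0]
    - [[0,0,-0.45],0]

```text
t: 34.08
ee_pos: [0.4654, 0.3018, 0.1809]
tool_rot: [-0.0, 0.654, 0.757, -0.0]
force: [-0.2, -0.7, -4.1]
opening: 0.0117
finger_force: 30.0
```

```bash
python3 - <<'E'
from h import *
t=tool(); print(t[0],t[2]["opening"],t[2]["finger_force"],t[2]["force"])
p=optics.capture("wrist")
for k,z in (("lid_c",t[0][2]-.002+.027),("lid_staple",t[0][2]-.002+.018)):
    for r in place_of(p,k)[:1]: print(k,r["conf"],at_z(p,r["pixel"],z))
rect(p,"lid_c",t[0][2]-.002+.018,0)
s=optics.capture("scene"); rect(s,"lid_c",t[0][2]-.002+.018,0)
go([.597,-.04,.18],-.094)
E
```

```text
[0.465 0.302 0.181] 0.011682317896103881 29.99921053647995 [-0.218 -0.673 -4.061]
lid_c 0.56 [0.465 0.301 0.206]
lid_staple 0.93 [0.414 0.297 0.197]
region 0.86 [461.7 326. ] [139.4 161.8] 8.4
region 0.69 [467.8 299.3] [145.7 217.2] 6.6
region 0.57 [641.6 -45.8] [195.2 242.5] 83.5
row [-0.893  0.201  0.001] yaw 0.2291 rows>= 6 j6 0.32 t 34.38
```

Call:
carry_out:
  commands:
    - [[-0.08,0.02,-0.02],0.02]
    - [[-0.18,0.04,-0.02],0.05]
    - [[-0.28,0.06,-0.02],0.08]
    - [[-0.39,0.09,-0.02],0.11]
    - [[-0.5,0.11,-0.02],0.14]
    - [[-0.61,0.14,-0.02],0.17]
    - [[-0.72,0.16,-0.02],0.2]
    - [[-0.82,0.185,-0.02],0.229]
    - [[-0.893,0.201,-0.02],0.229]
    - [[-0.893,0.201,-0.02],0.229]
    - [[-0.893,0.201,-0.02],0.229]

```text
t: 35.75
ee_pos: [0.5971, -0.0392, 0.1888]
tool_rot: [-0.001, 0.74, 0.673, -0.0]
force: [-0.5, 0.4, -4.1]
opening: 0.0118
finger_force: 30.0
```

```bash
python3 - <<'E'
from h import *
t=tool(); print(t[0],t[2]["opening"],t[2]["force"])
s=optics.capture("scene"); rect(s,"lid_c",t[0][2]-.002+.018,0)
for r in place_of(s,"lid_staple")[:1]: print(r["conf"],at_z(s,r["pixel"],t[0][2]+.016))
for r in place_of(s,"lid_c")[:1]: print(r["conf"],at_z(s,r["pixel"],t[0][2]+.025))
go([.597,-.04,.098],-.094)
E
```

```text
[ 0.597 -0.039  0.189] 0.011839072851849833 [-0.529  0.436 -4.094]
region 0.91 [599.4 -39.9] [209.9 144.1] 84.7
0.96 [ 0.596 -0.043  0.214]
row [-0.003 -0.001  0.228] yaw 0.0011 rows>= 2 j6 -0.07 t 35.95
```

Call:
carry_out:
  commands:
    - [[-0.003,0,0.06],0]
    - [[-0.003,0,0.12],0]
    - [[-0.003,0,0.17],0]
    - [[-0.003,0,0.2],0]
    - [[-0.003,0,0.22],0]
    - [[-0.003,0,0.232],0]
    - [[-0.003,0,0.24],0]
    - [[-0.003,0,0.248],0]
    - [[-0.003,0,0.254],0]
    - [[-0.003,0,0.26],0]

```text
t: 37.2
ee_pos: [0.5976, -0.0408, 0.0853]
tool_rot: [0.0, 0.74, 0.673, 0.0]
force: [0.7, -0.9, -3.9]
opening: 0.0116
finger_force: 30.0
```

The plug has entered without contact; continuing down to seat.

Call:
carry_out:
  commands:
    - [[0,0,0.004],0]
    - [[0,0,0.008],0]
    - [[0,0,0.011],0]
    - [[0,0,0.012],0]

```text
t: 37.7
ee_pos: [0.5976, -0.0408, 0.0817]
tool_rot: [0.0, 0.74, 0.673, 0.0]
force: [-8.1, 0.5, 21.3]
opening: 0.0121
finger_force: 30.0
```

Seated at the expected height. Release, lift, and look at the hasp.

Call:
carry_out:
  commands:
    - [[0,0,0],0]
    - [[0,0,0],0]
    - [[0,0,0],0]
    - [[0,0,-0.08],0]
    - [[0,0,-0.2],0]
    - [[0,0,-0.35],0]
    - [[0,0,-0.35],0]
  grip: 0.33

```text
t: 38.58
ee_pos: [0.6, -0.0412, 0.2253]
tool_rot: [0.003, 0.739, 0.673, 0.003]
force: [0.6, 0.3, -1.3]
opening: 0.0302
finger_force: 0.0
```

```bash
python3 - <<'E'
from h import *
t=tool(); print(t[0]); s=optics.capture("scene"); e=optics.capture("side")
for n,p in (("s",s),("e",e)):
  for k,z in (("lid_c",.107),("lid_staple",.098),("hasp_hinge",.098),("hasp_tab",.155)):
    for r in place_of(p,k)[:1]: print(n,k,round(r["conf"],2),np.round(r["pixel"],1),at_z(p,r["pixel"],z))
rect(s,"lid_c",.098,0)
f=lambda p,b,W=400,H=300:cv2.resize(p["pixels"][b[1]:b[3],b[0]:b[2],::-1],(W,H))
cv2.imwrite("pics/lid.png",np.hstack([f(s,[250,170,370,260]),f(e,[220,170,340,260])]))
a=place_of(s,"hasp_tab")[0]["pixel"];b=place_of(e,"hasp_tab")[0]["pixel"]; print("tab",tri([(s,a),(e,b)]))
go([*cw((-.16,0)),.25],np.pi/2+th)
E
```

```text
[ 0.6   -0.041  0.225]
s lid_c 0.85 [305.8 221.3] [ 0.582 -0.044  0.107]
s lid_staple 0.7 [306.6 211.1] [ 0.544 -0.038  0.098]
e lid_staple 0.72 [255.5 186.5] [ 0.645 -0.199  0.098]
e hasp_hinge 0.68 [299.8 221.5] [ 0.521 -0.028  0.098]
e hasp_tab 0.64 [310.4 201.3] [ 0.499 -0.023  0.155]
region 0.69 [597.4 -42.9] [212.6 145.2] 84.7Traceback (most recent call last):
  File "<stdin>", line 9, in <module>
IndexError: list index out of range
```

View pics/lid.png

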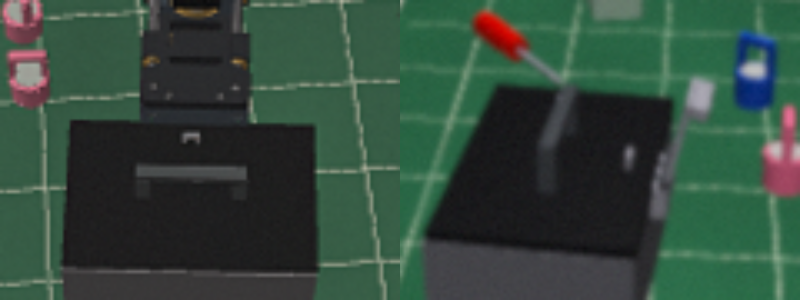

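The lid sits flat and square with its staple at crop (190,137). The hasp is leaning out at crop (685,130) in the side view. Now I'll shut the fingers, go in front of the hasp and push it over.

Call:
carry_out:
  commands:
    - [[0,-0.1,0],0]
    - [[0,-0.21,0],0]
    - [[0,-0.32,0],0]
    - [[0,-0.42,0],0]
    - [[0,-0.42,0.0],0]
    - [[0,-0.42,0.1],0]
    - [[0,-0.42,0.2],0]
    - [[0,-0.42,0.29],0]
    - [[0,-0.42,0.31],0]
    - [[0,-0.42,0.31],0]
  grip: 0

```text
t: 40.42
ee_pos: [0.4308, -0.0251, 0.0968]
tool_rot: [-0.0, 0.74, 0.673, -0.0]
force: [0.3, 0.2, 0.3]
opening: 0.0004
finger_force: 0.0
```

```bash
cat >> h.py <<'E'
def loc(X):
    d=np.asarray(X)[:2]-np.array([.597,-.040]); return np.array([np.cos(th)*d[0]+np.sin(th)*d[1],-np.sin(th)*d[0]+np.cos(th)*d[1]])
E
python3 - <<'E'
from h import *
t=tool(); print(t[0],loc(t[0]),t[2]["opening"],t[2]["force"])
e=optics.capture("side"); print([(r["pixel"],r["conf"]) for r in place_of(e,"hasp_tab")[:1]])
u=e["pixels"][150:230,260:360]; save(e,"push",[260,150,360,230],6)
for z in (.10,.12,.14,.16): print(z,(proj(e,[t[0][0],t[0][1],z])-[260,150])*6)
E
```

```text
[ 0.431 -0.025  0.097] [-0.167 -0.001] 0.00043388145088240444 [0.325 0.232 0.265]
[([314.9, 202.6], 0.57)]
0.1 [474.04  437.138]
0.12 [477.983 392.29 ]
0.14 [482.011 346.479]
0.16 [486.126 299.674]
```

View pics/push.png

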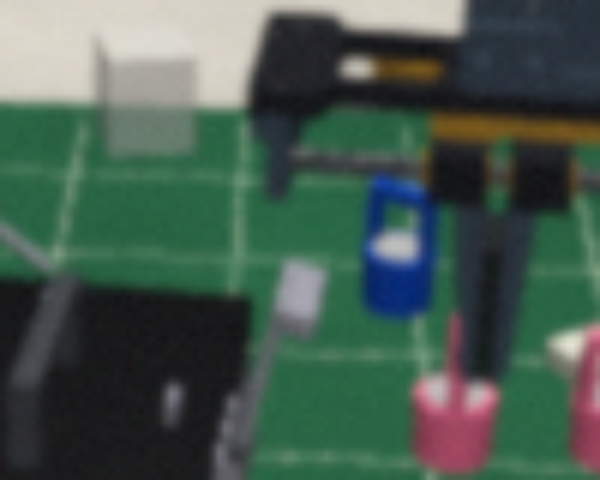

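The shut fingertips are at about z≈0.128, in front of the hasp tab at crop (300,295), and nothing else is in the way. Push over.

Call:
carry_out:
  commands:
    - [[0,0.05,0],0]
    - [[0,0.1,0],0]
    - [[0,0.125,0],0]
    - [[0,0.15,0],0]
    - [[0,0.175,0],0]
    - [[0,0.2,0],0]
    - [[0,0.22,0],0]
    - [[0,0.24,0],0]
    - [[0,0.26,0],0]
    - [[0,0.28,0],0]
    - [[0,0.28,0],0]

```text
t: 41.9
ee_pos: [0.5424, -0.0356, 0.0965]
tool_rot: [0.0, 0.74, 0.673, 0.0]
force: [-0.1, -0.1, -0.0]
opening: 0.0001
finger_force: 0.0
```

```bash
python3 - <<'E'
from h import *
t=tool(); print(t[0],loc(t[0]),t[2]["force"])
e=optics.capture("side"); s=optics.capture("scene")
for p in (e,s):
  for r in place_of(p,"hasp_tab")[:2]: 
    # intersect ray with case plane local y=0
    c,d=ray(p,r["pixel"]); n=np.array([-np.sin(th),np.cos(th),0]); X=c+d*((np.dot(n,[.597,-.04,0])-n@c)/(n@d)); print(round(r["conf"],2),np.round(r["pixel"],1),"local x",loc(X)[0],"z",X[2])
E
```

```text
[ 0.542 -0.036  0.097] [-0.055 -0.001] [-0.136 -0.148 -0.028]
0.49 [183.6 262.4] local x 0.22645407656773012 z -0.06270379043702712
```

Call:
carry_out:
  commands:
    - [[0,0,-0.06],0]
    - [[0,0,-0.15],0]
    - [[0,0,-0.2],0]
    - [[0,0,-0.2],0]

```text
t: 42.6
ee_pos: [0.5424, -0.0356, 0.1779]
tool_rot: [0.001, 0.74, 0.673, 0.001]
force: [0.5, 0.0, -0.0]
opening: 0.0005
finger_force: 0.0
```

```bash
cat >> h.py <<'E'
def hasp():
    n=np.array([-np.sin(th),np.cos(th),0])
    for m in ("side","wrist","scene"):
        p=optics.capture(m)
        for r in place_of(p,"hasp_tab")[:2]:
            c,d=ray(p,r["pixel"])
            if m=="side": X=c+d*((np.dot(n,[.597,-.04,0])-n@c)/(n@d))
            else: X=at_z(p,r["pixel"],.114)
            print(m,"tab",round(r["conf"],2),np.round(r["pixel"],1),"local",loc(X),"z",X[2])
        for r in regions_of(p,"hasp")[:1]:
            ys,xs=np.nonzero(r["region"]); Z=np.array([loc(at_z(p,(x,y),.104)) for x,y in zip(xs,ys)])
            print(m,"region",round(r["conf"],2),r["box"],"local@.104 min",Z.min(0),"max",Z.max(0))
E
python3 - <<'E'
from h import *
hasp(); print(tool()[0])
E
```

```text
side tab 0.56 [284.3 199.4] local [-0.039 -0.   ] z 0.1500260597870811
side region 0.75 [274.9, 197.1, 301.6, 223.6] local@.104 min [-0.08  -0.097] max [-0.014  0.023]
wrist tab 0.84 [299.8 220.9] local [-0.037 -0.008] z 0.11399999999999999
wrist region 0.71 [253.6, 187.9, 318.9, 238.5] local@.104 min [-0.079 -0.025] max [-0.021  0.02 ]
scene tab 0.47 [307.5 202.4] local [-0.072 -0.001] z 0.1140000000000001
scene region 0.5 [299.4, 202.7, 317.3, 216.0] local@.104 min [-0.077 -0.023] max [-0.047  0.02 ]
[ 0.542 -0.035  0.176]
```

The hasp is over at about 40° (tab at local x -39 mm, z 150). Now press it down from above.

Call:
carry_out:
  commands:
    - [[0,0.06,0],0]
    - [[0,0.06,0.06],0]
    - [[0,0.06,0.11],0]
    - [[0,0.065,0.14],0]
    - [[0,0.065,0.16],0]
    - [[0,0.07,0.18],0]
    - [[0,0.072,0.195],0]
    - [[0,0.075,0.21],0]
    - [[0,0.075,0.215],0]

```text
t: 44.18
ee_pos: [0.5711, -0.0383, 0.0901]
tool_rot: [-0.0, 0.74, 0.673, -0.0]
force: [-1.7, -0.4, 0.5]
opening: 0.0001
finger_force: 0.0
```

Call:
carry_out:
  commands:
    - [[0,0,0.005],0]
    - [[0,0,0.009],0]
    - [[0,0,0.013],0]
    - [[0,0,0.013],0]

```text
t: 44.68
ee_pos: [0.5715, -0.0383, 0.0852]
tool_rot: [-0.0, 0.74, 0.673, -0.0]
force: [-1.1, 0.4, -0.2]
opening: 0.0004
finger_force: 0.0
```

Call:
carry_out:
  commands:
    - [[0,0,0.004],0]
    - [[0,0,0.008],0]
    - [[0,0,0.008],0]

```text
t: 45.05
ee_pos: [0.5715, -0.0383, 0.082]
tool_rot: [-0.0, 0.74, 0.673, -0.0]
force: [0.2, -0.4, 0.3]
opening: 0.0007
finger_force: 0.0
```

Call:
carry_out:
  commands:
    - [[0,0,0.004],0]
    - [[0,0,0.008],0]
    - [[0,0,0.008],0]

```text
t: 45.42
ee_pos: [0.5715, -0.0383, 0.0787]
tool_rot: [-0.0, 0.74, 0.673, -0.0]
force: [-0.5, -0.7, -0.3]
opening: 0.0002
finger_force: 0.0
```

```bash
python3 - <<'E'
from h import *
hasp(); print(tool()[0])
E
```

```text
side tab 0.53 [275.4 213.7] local [-0.018 -0.   ] z 0.11012233385485493
side tab 0.31 [250.2 265.3] local [ 0.047 -0.   ] z -0.0490448307288055
side region 0.5 [268.4, 213.7, 300.6, 223.2] local@.104 min [-0.075 -0.018] max [-0.009  0.031]
wrist region 0.59 [189.3, 210.3, 302.2, 260.7] local@.104 min [-0.076 -0.008] max [-0.012  0.022]
[ 0.572 -0.038  0.079]
```

Nearly shut (tab at local x -18 mm, z≈110). Continue until there's firm contact.

Call:
carry_out:
  commands:
    - [[0,0,0.004],0]
    - [[0,0,0.006],0]
    - [[0,0,0.006],0]

```text
t: 46.25
ee_pos: [0.572, -0.0384, 0.0776]
tool_rot: [0.001, 0.74, 0.673, 0.0]
force: [-6.5, 0.6, 20.2]
opening: 0.0003
finger_force: 9.9
```

Call:
carry_out:
  commands:
    - [[0,0,0.004],0]
    - [[0,0,0.006],0]
    - [[0,0,0.006],0]

```text
t: 46.62
ee_pos: [0.5722, -0.0384, 0.0772]
tool_rot: [0.001, 0.739, 0.673, 0.001]
force: [-15.7, 2.3, 55.1]
opening: 0.0001
finger_force: 27.5
```

Firm contact at 55 N with the tip at tab height. Withdraw and verify.

Call:
carry_out:
  commands:
    - [[0,0,-0.1],0]
    - [[0,0,-0.25],0]
    - [[0,0,-0.4],0]
    - [[0,-0.1,-0.45],0]
    - [[0,-0.25,-0.45],0]
    - [[0,-0.4,-0.45],0]
    - [[0,-0.4,-0.45],0]
    - [[0,-0.4,-0.45],0]

```text
t: 47.62
ee_pos: [0.4129, -0.0235, 0.2545]
tool_rot: [0.001, 0.74, 0.673, 0.0]
force: [0.5, -0.4, -0.1]
opening: 0.0003
finger_force: 0.0
```

```bash
python3 - <<'E'
from h import *
hasp(); 
s=optics.capture("scene"); e=optics.capture("side"); rect(s,"lid_c",.098,0)
for n,p in (("s",s),("e",e)):
  for k,z in (("lid_staple",.098),("lid_c",.107),("rack1_c",.034),("pot1_c",.033)):
    for r in place_of(p,k)[:2]: print(n,k,round(r["conf"],2),np.round(r["pixel"]),loc(at_z(p,r["pixel"],z)),at_z(p,r["pixel"],z))
print(tool()[0],tool()[2]["t"])
E
```

```text
side tab 0.74 [277.7 210.2] local [-0.024 -0.   ] z 0.12009402776577721
side tab 0.64 [251.6 265.6] local [ 0.043 -0.   ] z -0.04953115253713636
side region 0.59 [268.3, 209.8, 303.5, 227.0] local@.104 min [-0.075 -0.028] max [-0.01   0.028]
wrist tab 0.62 [431.5 195.8] local [-0.019 -0.002] z 0.11399999999999999
wrist region 0.76 [375.9, 174.0, 444.0, 215.5] local@.104 min [-0.077 -0.024] max [-0.007  0.022]
scene tab 0.47 [305.2 216.6] local [-0.025 -0.007] z 0.1140000000000001
scene region 0.68 [300.9, 202.9, 314.8, 220.4] local@.104 min [-0.076 -0.022] max [-0.023  0.018]
region 0.89 [597.5 -40.7] [213.4 149.4] 84.6
region 0.74 [616.  -41.8] [203.4 200.4] 83.1
region 0.2 [432.1 172.8] [29.5 47.8] 82.1
s lid_staple 0.8 [307. 212.] [-0.05  -0.001] [ 0.547 -0.037  0.098]
s lid_staple 0.75 [307. 242.] [0.047 0.   ] [ 0.644 -0.044  0.098]
s lid_c 0.82 [305. 224.] [-0.006 -0.008] [ 0.591 -0.048  0.107]
s lid_c 0.52 [191. 271.] [ 0.146 -0.305] [ 0.714 -0.358  0.107]
[ 0.412 -0.023  0.254] 48.625
```

```bash
python3 - <<'E'
from h import *
e=optics.capture("side"); w=optics.capture("wrist")
def W(x,y,z): return [*(np.array([.597,-.04])+[np.cos(th)*x-np.sin(th)*y,np.sin(th)*x+np.cos(th)*y]),z]
for a in (0,5,10,15):
    A=np.radians(a); o=[]
    for r,h in ((.059,.012),(.064,.012),(.064,0)):
        for y in (-.021,0,.021):
            o.append(W(-.078+r*np.cos(A)-h*np.sin(A),y,.098+r*np.sin(A)+h*np.cos(A)))
    pe=np.array([proj(e,X) for X in o]); pw=np.array([proj(w,X) for X in o])
    print(a,"side ctr",pe[1],"top row",pe[:,1].min().round(1),"left col",pe[:,0].min().round(1),"| wrist ctr",pw[1],"max row",pw[:,1].max().round(1),"cols",pw[:,0].min().round(1),pw[:,0].max().round(1))
g=cv2.cvtColor(e["pixels"],cv2.COLOR_RGB2GRAY); print(g[204:228,262:306:2])
E
```

```text
0 side ctr [275.616 213.764] top row 209.2 left col 271.9 | wrist ctr [431.177 193.626] max row 212.4 cols 428.7 438.1
5 side ctr [276.15  211.925] top row 207.2 left col 272.0 | wrist ctr [432.147 194.508] max row 213.7 cols 429.9 439.4
10 side ctr [276.873 210.14 ] top row 205.3 left col 272.3 | wrist ctr [432.672 195.391] max row 214.9 cols 430.4 440.1
15 side ctr [277.781 208.424] top row 203.4 left col 272.8 | wrist ctr [432.727 196.267] max row 216.1 cols 430.4 440.4
[[ 24  35  69  73  49  37  26  24  26  24  19  25  23  25  23  28  26  24
   25  25  68  81]
 [ 25  44  71  70  43  38  28  25  26  26  26  25  22  25  23  22  21  25
   22  26  69  80]
 [ 22  52  74  66  41  41  30  37  22  23  26  22  21  23  23  26  23  28
   27  25  74  84]
 [ 27  60  73  62  40  37  48  82  47  28  23  26  21  25  27  24  27  27
   27  31  84  93]
 [ 30  65  75  57  40  41  84 133  77  25  22  27  26  27  23  25  22  26
   26  38  90  98]
 [ 36  69  75  49  37  39 116 157  95  27  27  25  23  23  30  24  24  26
   24  39  79  84]
 [ 41  73  73  44  38  48 139 163  94  35  24  28  23  26  25  2
[... 910 characters left out ...]
7 120 118 127 107 154 177 174
  168 100  69  79]
 [ 44  47  37  28  39  93 106 128 140 146 146 144 152 156 152 163 172 174
  161  89  70  79]
 [ 42  46  38  28  32  66  77  90  93  99 111 122 134 141 146 148 156 160
  149  76  70  80]
 [ 44  43  36  27  23  32  42  49  52  60  68  83  93  93 101 106 115 131
  116  69  73  80]
 [ 41  47  35  29  26  26  28  30  28  33  37  41  45  51  57  67  73 110
   80  59  71  84]
 [ 43  44  37  24  26  26  25  25  23  28  27  27  27  31  33  38  40 110
   65  56  81  92]
 [ 45  49  34  26  27  28  30  25  25  29  28  28  26  28  29  27  32 104
   70  62  89 100]
 [ 39  41  34  28  24  27  25  26  25  28  27  28  26  28  25  28  29  99
   83  72  79  87]]
```

The plate edges in the side view slope as a flat hasp should (about 0.10 against 0.09 expected for 0° and 0.17 for 5°). The staple shows through the slot, so the hasp is closed. Handing in.

```bash
python3 -c "
from rig import order; print(order.job_done())"
```

```text
the job is handed in; nothing more can be done
None
```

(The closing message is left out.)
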